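Refit the flame ring and cap of a gas burner

ROBOT

A 6-joint arm with a two-finger parallel gripper is mounted at the origin on the work surface. World frame = base frame: x ahead of the robot, y to its left, z up, the work surface at z = 0. Lengths are in m, angles in rad, forces in N, time in s.
With the tool pointing down it reaches from about 0.35 to 0.875 m from the base axis. Payload 4.2 kg.
Tool frame: the origin (TCP) lies midway between the tips of the shut fingers; the grasp point (between the pads) lies 19 mm behind it; z points along the fingers, x is the direction in which the jaws open and shut, and the axes are right-handed (so a half turn about z gives the same grasp; the last joint's range is limited). The gripper opens to 85 mm and grips with 20 to 120 N. Pads are 22 mm wide; open, the fingers measure 114 mm over their backs; the gripper's body (76 mm by 85 mm) begins 54 mm behind the grasp point. The pads swing forward as they close: fully open they stand 13 mm farther back than shut.
Start: joints at [1.464, 0.385, 0.008, 0, -1.194, -0.259], TCP at [0.224, 0.584, 0.231] pointing down, gripper open.
Joint ranges: [-3.14, 3.14], [-1.21, 2.06], [-1.07, 1.41], [-3.16, 2.05], [-2.99, -0.16], [-3.1, 3.1]. Speed limits (rad/s): [2.79, 2.79, 3.14, 3.14, 3.14, 3.14].

INTERFACE

Orientations are given as a unit quaternion [x, y, z, w].
In Python, from cell import * gives the robot as it stands.
- The arm moves only by the tool send_rows, never from a script. Its argument "deltas" is a list of rows, each a list of 5 numbers: the shift along the tool's x, y, z in cm, then the turn about the tool's z in rad, then the gripper command: -1 is fully open, 1 is shut, values between are in proportion. A call has 1 to 5 rows; each row is the pose to reach, as a shift and turn from the pose measured when the call began, along the tool's axes at that moment; what a row does not reach only later rows make up. A row lasts 1/12 s, in which the tool goes at most 41.7 mm and 7.16 degrees, less where a joint would pass 70% of its speed; a pose out of reach is approached as far as the arm can. A call with a gripper value outside its range is refused whole. The fingers move at their own pace and stop on an object; "newtons" is the grip in N (left out, the last holds). Time passes only in rows, so rows that repeat a pose let the fingers close. It gives the time, the measured TCP pose, the force and the opening at its end, in the units of the state.
- get_state(): the state, without advancing time (a new reading comes with each control period).
- snapshot(name): name is "scene" or "top" or "wrist"; returns the picture (480x640x3 uint8, red, green, blue); there is no depth.
- camera_params(name): a dict with "camera_matrix" (3x3 intrinsics, pixels), "distortion" ([k1, k2, p1, p2, k3] as OpenCV has them; the pictures are not rectified), "R" (3x3) and "t" (3): a world point X has camera coordinates R X + t. Camera axes: x right, y down, z forward; pixel columns grow to the right and rows downward; lengths in m; the calibration is good to about 2 mm. A picture is of the moment at which its call begins: read the wrist's pose just before it. camera_params takes no time and is no camera call; for the wrist camera it gives the pose at the moment of the call.
- close_job(): hands the job in, once; it reports no verdict.
The state is a dict: "clock": time; "joint_positions": joint angles; "joint_vel": joint speeds; "tau": joint torques, N m; "tcp_pos": TCP position; "eef_rot": TCP orientation; "force": force on the tool from outside, world axes, zero at the start; "wrist_torque": the same for the moment, N m; "gripper_width": finger opening in m.
Only numpy, scipy, OpenCV 4.12 (cv2) and the standard library are available. Lean on these libraries where they do the work, as an engineer would, in place of code of your own. Each camera call takes 0.05 s, during which the arm holds its last target. There are 200 camera calls.

TASK

Put the washed gas burner back together: set the aluminium flame ring on the stove's burner cup and, pressing no more than lightly, nudge it round until the hole in its flange drops over the cup's locating pin and the ring sits fully home and level, then lay the black cap in its place on top of the ring. Do not force anything down, and leave the other things on the slab where they are.

Things in the scene. Friction and masses are not known exactly. Their poses are not given: they have to be found in the camera images.
- stove: One-burner table gas stove, grey body with a bright steel top sheet, 320 deep (x) x 300 wide (y) x 88 mm high; fixed. Origin under its centre, z up; its front with the black knob faces its own -x, towards the robot.
- burner_seat (a point): Centre of the burner cup's flat seat, on the burner's axis, 104 mm above the slab; z up, x and y as the stove's. The cup is a dark cast ring on the stove's top, fixed, 82 mm outside, standing 16 mm above the steel sheet, with a bore 46.5 mm wide and 11 mm deep. On the seat, 30 mm from the axis, stands one steel locating pin, 6 mm thick, 7.5 mm tall, bevelled tip.
- pin_arc (a point): Clockwise end of the arc where the locating pin may stand: on the seat, 30 mm from the burner's axis towards the stove's front (its -x). The pin itself stands 0.12 to 1.2 rad (7 to 69 degrees) farther round the burner's axis, anticlockwise seen from above (towards the stove's -y); its angle is not measured and must be seen or felt.
- flame_ring_mid (a point): Centre of the loose aluminium flame ring (about 0.26 kg), half-way up its 38 mm; z its axis, up. From below: skirt 44 mm wide, 12 long, foot bevelled to 35 mm, for the cup's bore; flange 76 mm wide, 8 mm thick, 7 mm below to 1 mm above this point; slotted wall 52 mm outside, 43 mm inside, 18 mm high, open on top, to grip from above. Home, foot on the bore floor, this point is 8 mm above the seat.
- flame_ring_hole (a point): Underside centre of the one through hole in the flame ring's flange, 9.2 mm wide, 30 mm from the ring's axis towards its own -x; axes as flame_ring_mid. Home, the pin stands in this hole. With the pin not under the hole, the flange rides on the pin's tip, about 6.5 mm above home.
- burner_cap_mid (a point): Centre of the loose black enamelled cap (about 0.13 kg), half-way up its 15 mm height; z up. A round disc 62 mm wide, its rim from 2.5 mm below to 5 mm above this point, with a round spigot 37 mm wide and 5 mm deep under it that goes into the flame ring's open top (about 2.5 mm loose all round). Home on the ring, this point is 21.5 mm above the ring's centre point.
- mug: Bystander: blue enamel mug, 82 mm wide and high; origin under its centre.
- jar: Bystander: white plastic jar with closed flip-top lid, 76 mm wide, 97 mm high; origin under its centre.
- pestle: Bystander: short wooden pestle, 142 mm long, lying; origin under its middle.
- spoon: Bystander: spoon, 190 mm long, lying; origin under its middle.
- pan_support: Bystander: dark four-armed pan support of the stove, 230 mm across, 33 mm high, lying on the slab; origin under its centre.

How it is judged:
On the way:
1. the flame ring sits home on the cup, pin in its hole (horizontal distance between flame_ring_mid and burner_seat below 0.005 m and z of flame_ring_mid in the frame of burner_seat below 0.0095 m and angle between flame_ring_mid's own z axis and vertical below 0.04 rad), for 0.2 s.
At the end, for the whole second after the job is handed in: Ring home with the pin in its hole: within 5 mm of the burner axis, at most 1.5 mm above home height, tilt under 0.04 rad. Cap right way up on the ring: within 5 mm of its axis and 2 mm of its home height, tilt under 0.06 rad. Both at rest (all of step 1 and horizontal distance between burner_cap_mid and flame_ring_mid below 0.005 m and z of burner_cap_mid in the frame of flame_ring_mid between 0.0195 and 0.0235 m and angle between burner_cap_mid's own z axis and vertical below 0.06 rad and linear speed of each of flame_ring, burner_cap below 0.01 m/s); the robot touches nothing.
It fails at once if the flame ring is pressed against the stove with more than 40 N (contact force between flame_ring and stove above 40 N).
It fails at once if a bystander is shifted by more than 30 mm (distance of any of mug, jar, pestle, spoon, pan_support from where it was at the start of the episode above 0.03 m).
It also fails if it takes over 72 s, if anything falls off the work surface, if the arm or the gripper's body presses on something with over 40 N, if the wrist force passes 120 N, or if a joint passes its speed limit or range.

## Working session

There is one attempt and no reset: what is moved stays moved. The work goes in short steps, Python scripts to look and compute and a tool call to move; the robot and the scene stay as the last step left them, time stands still between calls to the robot, and variables do not carry over. Pictures are saved under pics/ and viewed, about 8 in all and at most 12, crops included, and the job is handed in when it is done.

Besides the shell and the picture viewer there is one more tool, called after "Request:" in YAML: its name, and indented under it one key for each argument. send_rows: Moves the arm, as the interface text tells. Its arguments: {"type":"object","properties":{"deltas":{"type":"array"},"newtons":{"type":"number"}},"required":["deltas"]}

```bash
mkdir -p pics; ls; python3 - <<'E'
from cell import *
import cv2, numpy as np
s=get_state(); print(s)
ims=[]
for n in("scene","top"):
    im=snapshot(n); cv2.imwrite(f"pics/{n}0.png",cv2.cvtColor(im,cv2.COLOR_RGB2BGR))
    p=camera_params(n); print(n,p)
E
```

```text
pics
{'clock': 0.0, 'joint_positions': array([ 1.46360008e+00,  3.85604125e-01,  6.57834461e-03, -4.87790790e-04,
       -1.19397858e+00, -2.58599508e-01]), 'joint_vel': array([-0.00117497, -0.00015366, -0.00042629, -0.00032318,  0.00018806,
        0.00034861]), 'tau': array([-7.71944688e-04, -3.92284584e+01,  1.88400686e+01,  4.18613300e+00,
       -4.67093647e-03, -9.52394217e-07]), 'tcp_pos': array([0.22333325, 0.58309876, 0.23017594]), 'eef_rot': array([-5.66629772e-01,  8.23971742e-01, -6.89755648e-04, -8.91336375e-04]), 'force': array([-0.45421529,  0.13941297,  0.14251361]), 'wrist_torque': array([-0.0248961 , -0.02508843, -0.04462121]), 'gripper_width': 0.08543118857536035}
scene {'camera_matrix': array([[447.72090847,   0.        , 316.97746612],
       [  0.        , 447.72090847, 241.24123526],
       [  0.        ,   0.        ,   1.        ]]), 'distortion': array([-0.0665333,  0.       ,  0.       ,  0.       ,  0.       ]), 'R': array([[-0.70234511,  0.71156278, -0.01974225],
       [ 0.49311248,  0.46634848, -0.73441077],
       [-0.5133726 , -0.52554496, -0.67841806]]), 't': array([ 0.34169233, -0.21268138,  1.7119514 ])}
top {'camera_matrix': array([[471.5575949 ,   0.        , 324.84729722],
       [  0.        , 471.5575949 , 227.97415075],
       [  0.        ,   0.        ,   1.        ]]), 'distortion': array([0.03355879, 0.        , 0.        , 0.        , 0.        ]), 'R': array([[ 0.01484119, -0.99987998,  0.00444542],
       [-0.98168472, -0.01541535, -0.18988804],
       [ 0.18993378, -0.00154583, -0.98179569]]), 't': array([0.01611565, 0.5527207 , 1.12604535])}
```

View pics/top0.png

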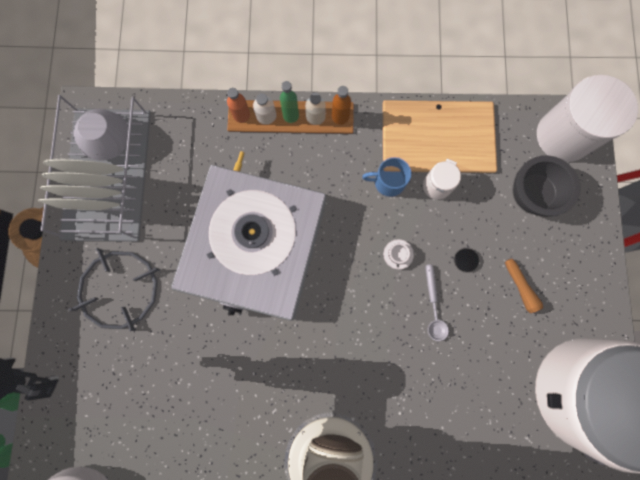

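View pics/scene0.png

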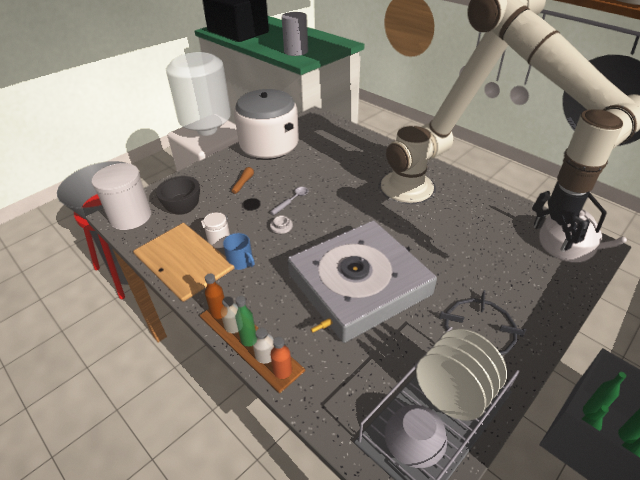

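```bash
cat > h.py <<'E'
from cell import *
import cv2, numpy as np
def snap(n,f):
    p=camera_params(n); im=cv2.cvtColor(snapshot(n),cv2.COLOR_RGB2BGR); cv2.imwrite(f"pics/{f}.png",im); return im,p
def cast(p,uv,z):
    uv=np.atleast_2d(np.asarray(uv,float))
    n=cv2.undistortPoints(uv[:,None],p["camera_matrix"],np.asarray(p["distortion"])).reshape(-1,2)
    R=np.asarray(p["R"]);c=-R.T@p["t"]; d=np.c_[n,np.ones(len(n))]@R
    return c+d*((z-c[2])/d[:,2])[:,None]
def proj(p,X):
    return cv2.projectPoints(np.atleast_2d(X).astype(float),cv2.Rodrigues(np.asarray(p["R"]))[0],np.asarray(p["t"]),p["camera_matrix"],np.asarray(p["distortion"]))[0].reshape(-1,2)
def totool(d,s=None):
    from scipy.spatial.transform import Rotation as Ro
    s=s or get_state(); return Ro.from_quat(s["eef_rot"]).inv().apply(d)*100
E
python3 - <<'E'
from h import *
T=cv2.imread("pics/top0.png");S=cv2.imread("pics/scene0.png")
pt,ps=camera_params("top"),camera_params("scene")
for n,uv,z in [("ring top",(398,251),.03),("cap",(467,260),.012),("cup",(252,231),.104),("stove FL",(173,287),.088),("stove FR",(293,318),.088),("stove BL",(211,168),.088),("stove BR",(324,194),.088)]: print(n,cast(pt,uv,z).round(4))
for n,uv,z in [("ring",(282,223),.03),("cap",(252,204),.012),("cup",(354,267),.104)]: print("scene",n,cast(ps,uv,z).round(4))
def crop(im,u,v,w,h,k): return cv2.resize(im[v-h:v+h,u-w:u+w],None,fx=k,fy=k,interpolation=cv2.INTER_CUBIC)
a=np.hstack([crop(T,252,232,25,25,8),crop(T,398,254,25,25,8)]);b=np.hstack([crop(S,354,268,25,18,8),crop(S,281,224,25,18,8)])
cv2.imwrite("pics/c1.png",cv2.resize(np.vstack([a,b]),None,fx=.85,fy=.85))
p=camera_params("wrist");R=p["R"];print("wrist cam in tool", totool(-R.T@p["t"]-get_state()["tcp_pos"]).round(2),"fwd",totool(R[2]).round(1),"right",totool(R[0]).round(0),p["camera_matrix"][0,0])
E
```

```text
ring top [[ 0.5005 -0.1611  0.03  ]]
cap [[ 0.4828 -0.3393  0.012 ]]
cup [[0.5325 0.1981 0.104 ]]
stove FL [[0.3985 0.38   0.088 ]]
stove FR [[0.3304 0.0958 0.088 ]]
stove BL [[0.6925 0.3088 0.088 ]]
stove BR [[0.6306 0.028  0.088 ]]
scene ring [[ 0.4973 -0.1552  0.03  ]]
scene cap [[ 0.4874 -0.3313  0.012 ]]
scene cup [[0.5411 0.2029 0.104 ]]
wrist cam in tool [-1.000e-02 -7.340e+00 -1.411e+01] fwd [ 0.  29.  95.7] right [100.   0.  -0.] 385.935913268174
```

View pics/c1.png

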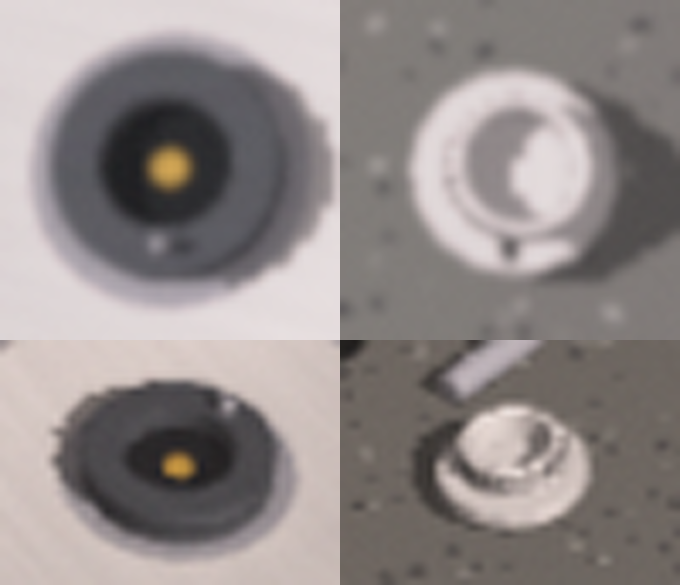

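Request:
send_rows:
  deltas:
    - [2.05,-3.57,0,0,-1]
    - [4.1,-7.15,0,0,-1]
    - [6.15,-10.7,0,0,-1]
    - [8.2,-14.3,0,0,-1]
    - [8.2,-14.3,0,0,-1]

```text
clock: 0.52
tcp_pos: [0.3301, 0.4502, 0.2304]
eef_rot: [-0.564, 0.826, -0.001, -0.002]
force: [-0.6, 0.7, -0.3]
gripper_width: 0.0857
```

Request:
send_rows:
  deltas:
    - [2.05,-3.57,0,0,-1]
    - [4.1,-7.15,0,0,-1]
    - [6.15,-10.7,0,0,-1]
    - [8.2,-14.3,0,0,-1]
    - [8.2,-14.3,0,0,-1]

```text
clock: 0.93
tcp_pos: [0.4358, 0.3173, 0.2304]
eef_rot: [-0.562, 0.827, -0.002, -0.003]
force: [-0.5, -0.3, -0.4]
gripper_width: 0.0857
```

Request:
send_rows:
  deltas:
    - [2.05,-3.57,0,0,-1]
    - [4.1,-7.15,0,0,-1]
    - [6.15,-10.7,0,0,-1]
    - [8.2,-14.3,0,0,-1]
    - [8.2,-14.3,0,0,-1]

```text
clock: 1.35
tcp_pos: [0.5411, 0.1839, 0.2303]
eef_rot: [-0.559, 0.829, -0.002, -0.003]
force: [1.0, 1.6, 0.1]
gripper_width: 0.0854
```

Request:
send_rows:
  deltas:
    - [0,0,0,0.12,-1]
    - [0,0,0,0.24,-1]
    - [0,0,0,0.36,-1]
    - [0,0,0,0.48,-1]
    - [0,0,0,0.6,-1]

```text
clock: 1.77
tcp_pos: [0.5408, 0.1841, 0.2298]
eef_rot: [-0.287, 0.958, -0.003, -0.003]
force: [-0.1, -0.8, 0.4]
gripper_width: 0.0854
```

Request:
send_rows:
  deltas:
    - [0,0,0,0.12,-1]
    - [0,0,0,0.24,-1]
    - [0,0,0,0.36,-1]
    - [0,0,0,0.48,-1]
    - [0,0,0,0.6,-1]

```text
clock: 2.18
tcp_pos: [0.5404, 0.1844, 0.2293]
eef_rot: [0.012, 1.0, -0.004, -0.002]
force: [-0.0, 1.4, 0.0]
gripper_width: 0.0855
```

```bash
python3 - <<'E'
from h import *
s=get_state();print(s["clock"],s["tcp_pos"],s["eef_rot"],s["joint_vel"].round(3))
im,p=snap("wrist","w1"); np.save("pics/w1.npy",p,allow_pickle=True)
print(proj(p,[.537,.2,.104]))
E
```

```text
2.1833 [0.54037667 0.18442505 0.22927604] [ 0.01226511  0.99991285 -0.00426645 -0.00237874] [ 2.000e-03  0.000e+00  1.000e-03 -1.000e-03  1.000e-03 -1.425e+00]
[[321.04529695 255.25038138]]
```

View pics/w1.png

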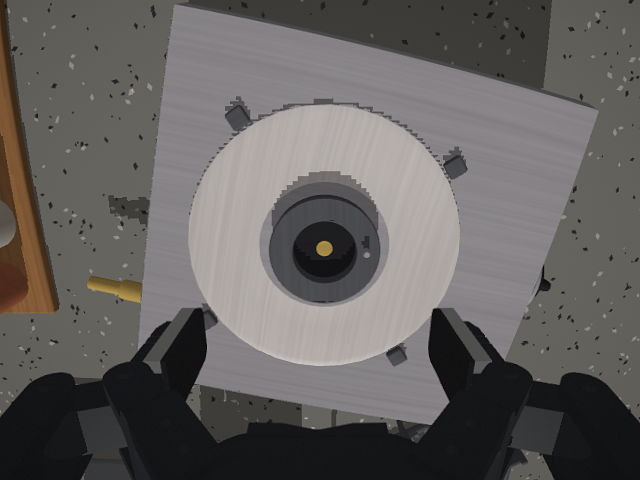

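```bash
python3 - <<'E'
from h import *
s=get_state();print(s["clock"],s["tcp_pos"],s["eef_rot"],s["joint_vel"].round(3))
im,p=snap("wrist","w2"); np.save("pics/w2.npy",p,allow_pickle=True)
c=proj(p,[.537,.2,.104])[0].astype(int);print(c)
g=cv2.cvtColor(im,cv2.COLOR_BGR2GRAY)
cv2.imwrite("pics/w2c.png",cv2.resize(im[c[1]-75:c[1]+75,c[0]-90:c[0]+90],None,fx=4,fy=4,interpolation=cv2.INTER_CUBIC))
print(c-[90,75])
# bore: darkest region contour
m=(g<45).astype(np.uint8); m[:c[1]-60]=0;m[c[1]+60:]=0;m[:,:c[0]-60]=0;m[:,c[0]+60:]=0
n,l,st,ce=cv2.connectedComponentsWithStats(m);print(st[:6])
o=cv2.HoughCircles  # unused
E
```

```text
2.2333 [0.540371   0.18441124 0.22926345] [ 0.01408683  0.99988873 -0.00428666 -0.00238947] [-0.002 -0.001  0.001 -0.     0.     0.29 ]
[321 255]
[231 180]
[[     0      0    640    480 304038]
 [   284    195     83     21    223]
 [   281    216      2      2      2]
 [   279    220      1      1      1]
 [   330    220      4      1      4]
 [   293    222     64     61   2871]]
```

View pics/w2c.png

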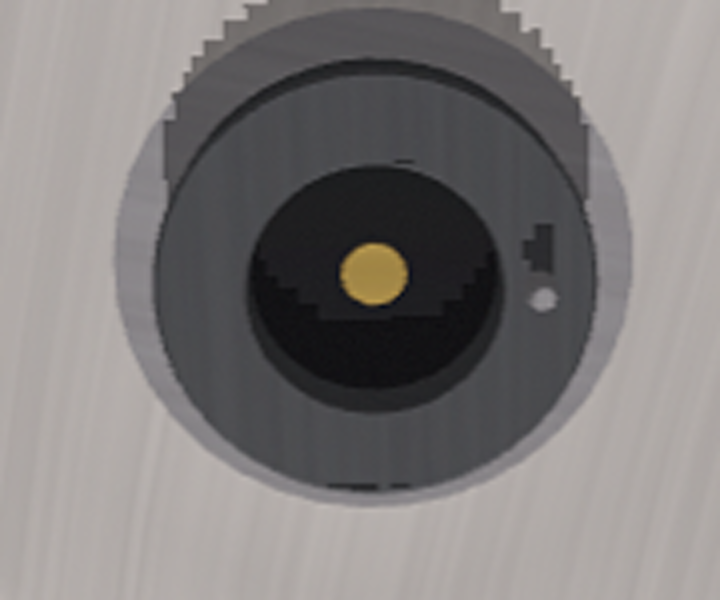

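```bash
python3 - <<'E'
from h import *
p=np.load("pics/w2.npy",allow_pickle=True).item()
f=lambda c:(np.asarray(c,float)+.5)/4-.5+[231,180]
print("cam",-p["R"].T@p["t"])
def circ(X):
    A=np.c_[2*X[:,:2],np.ones(len(X))];s=np.linalg.lstsq(A,(X[:,:2]**2).sum(1),rcond=None)[0];return s[:2],np.sqrt(s[2]+s[0]**2+s[1]**2)
b=cast(p,f([(247,287),(505,287),(376,165),(376,412)]),.104);print("bore",circ(b))
o=cast(p,f([(153,275),(597,275),(375,75),(375,490)]),.104);print("outer",circ(o))
t=cast(p,f((543,299)),.1115)[0];c=circ(o)[0]*.5+circ(b)[0]*.5
d=t[:2]-c;print(t,np.hypot(*d),np.degrees(np.arctan2(d[1],d[0]))%360)
print("TCP->ring view tool", totool(np.array([.499,-.158-.005,.15])-get_state()["tcp_pos"]),get_state()["tcp_pos"])
E
```

```text
cam [0.53903745 0.11232921 0.37105848]
bore (array([0.53440107, 0.19798069]), np.float64(0.023493389581108397))
outer (array([0.53455163, 0.19782432]), np.float64(0.03996381682108885))
[0.50500151 0.19790112 0.1115    ] 0.029474841120878243 180.0026773115167
TCP->ring view tool [  3.46903196 -34.73862764   8.24777107] [0.54042132 0.18437974 0.22933984]
```

Request:
send_rows:
  deltas:
    - [0.3,-3,0,0,-1]
    - [0.6,-6,0,0,-1]
    - [0.9,-9,0,0,-1]
    - [1.2,-12,0,0,-1]
    - [1.2,-12,0,0,-1]

```text
clock: 2.7
tcp_pos: [0.5248, 0.0612, 0.2304]
eef_rot: [0.009, 1.0, -0.005, -0.003]
force: [-0.0, 0.0, 0.1]
gripper_width: 0.0854
```

Request:
send_rows:
  deltas:
    - [0.3,-3,1,0,-1]
    - [0.6,-6,2,0,-1]
    - [0.9,-9,3,0,-1]
    - [1.2,-12,4,0,-1]
    - [1.2,-12,4,0,-1]

```text
clock: 3.12
tcp_pos: [0.5079, -0.062, 0.1893]
eef_rot: [0.01, 1.0, -0.005, -0.006]
force: [-0.2, -0.3, 0.8]
gripper_width: 0.0855
```

Request:
send_rows:
  deltas:
    - [0.3,-3,1,0,-1]
    - [0.6,-6,2,0,-1]
    - [0.9,-9,3,0,-1]
    - [1.0,-10.5,4,0,-1]
    - [1.0,-10.5,4,0,-1]

```text
clock: 3.53
tcp_pos: [0.4938, -0.1687, 0.1483]
eef_rot: [0.011, 1.0, -0.005, -0.008]
force: [0.8, -0.2, 0.3]
gripper_width: 0.0851
```

```bash
python3 - <<'E'
from h import *
snapshot("wrist");snapshot("wrist")
s=get_state();print(s["clock"],s["tcp_pos"],s["eef_rot"],s["joint_vel"].round(3))
im,p=snap("wrist","w3"); np.save("pics/w3.npy",p,allow_pickle=True)
c=proj(p,[.499,-.158,.025])[0].astype(int);print(c-[90,75])
cv2.imwrite("pics/w3c.png",cv2.resize(im[c[1]-75:c[1]+75,c[0]-90:c[0]+90],None,fx=4,fy=4,interpolation=cv2.INTER_CUBIC))
E
```

```text
3.6333 [ 0.495388   -0.16708217  0.15016836] [ 0.00954041  0.99992354 -0.00483483 -0.00620647] [ 0.025 -0.017  0.016  0.003  0.001 -0.008]
[219 172]
```

View pics/w3c.png

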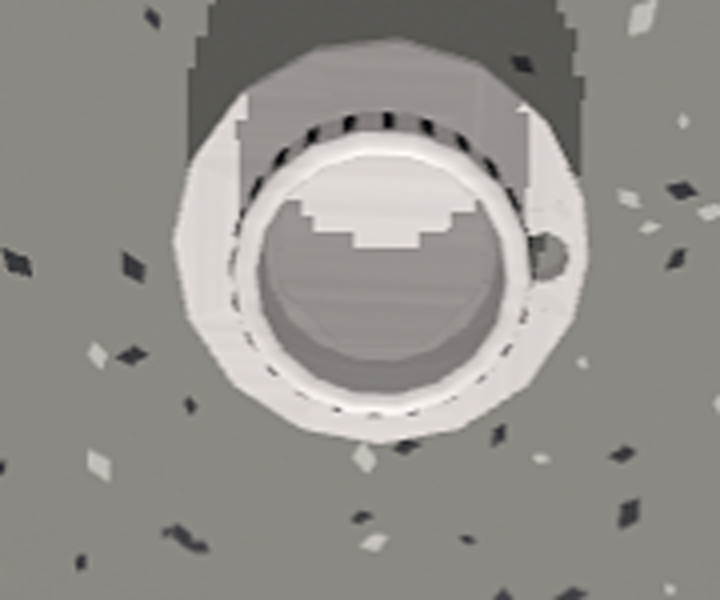

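```bash
python3 - <<'E'
from h import *
p=np.load("pics/w3.npy",allow_pickle=True).item()
f=lambda c:(np.asarray(c,float)+.5)/4-.5+[219,172]
def circ(X):
    A=np.c_[2*X[:,:2],np.ones(len(X))];s=np.linalg.lstsq(A,(X[:,:2]**2).sum(1),rcond=None)[0];return s[:2],np.sqrt(s[2]+s[0]**2+s[1]**2)
w=circ(cast(p,f([(258,272),(508,272),(383,153),(383,393)]),.038));print("inner",w)
o=circ(cast(p,f([(234,272),(533,272),(384,130),(384,412)]),.038));print("wall",o)
g=circ(cast(p,f([(174,245),(588,245),(392,39),(382,441)]),.020));print("flange",g)
t=cast(p,f((543,257)),.020)[0];c=(w[0]+g[0])/2
for c in(w[0],g[0]):
  d=t[:2]-c;print(t,np.hypot(*d),np.degrees(np.arctan2(d[1],d[0]))%360)
s=get_state();c=(w[0]+g[0])/2
print(c,totool(np.r_[c,.022]-s["tcp_pos"]),s["tcp_pos"])
# cap from top
T=cv2.imread("pics/top0.png");pt=camera_params("top")
m=(cv2.cvtColor(T,cv2.COLOR_BGR2GRAY)[235:285,440:492]<28).astype(np.uint8)
k=cv2.moments(m,True);print("cap",k["m00"],cast(pt,(440+k["m10"]/k["m00"],235+k["m01"]/k["m00"]),.012))
E
```

```text
inner (array([ 0.49560916, -0.16661544]), np.float64(0.021373219034275203))
wall (array([ 0.49551042, -0.16679163]), np.float64(0.02533428317205169))
flange (array([ 0.49579902, -0.16687919]), np.float64(0.03784681766081176))
[ 0.46626627 -0.1643413   0.02      ] 0.029430888024744105 175.5683187444934
[ 0.46626627 -0.1643413   0.02      ] 0.02964160104830607 175.08837252595643
[ 0.49570409 -0.16674731] [-0.12664598  0.11467597 12.87111303] [ 0.49586387 -0.16662455  0.15072231]Traceback (most recent call last):
  File "<stdin>", line 17, in <module>
ZeroDivisionError: float division by zero
```

Request:
send_rows:
  deltas:
    - [-0.05,0.05,3,0,-1]
    - [-0.1,0.1,6,0,-1]
    - [-0.12,0.1,8.5,0,-1]
    - [-0.12,0.1,8.5,0,-1]
    - [-0.12,0.1,8.5,0,-1]

```text
clock: 4.1
tcp_pos: [0.4964, -0.1655, 0.0657]
eef_rot: [0.008, 1.0, -0.005, -0.006]
force: [-0.4, -0.3, 0.2]
gripper_width: 0.0854
```

```bash
python3 - <<'E'
from h import *
s=get_state();print(s["tcp_pos"],s["eef_rot"],totool(np.array([.4957,-.1667,.022])-s["tcp_pos"]),s["force"])
E
```

```text
[ 0.4964098  -0.16552208  0.0657052 ] [ 0.00774414  0.9999372  -0.00509961 -0.00629413] [ 0.01446587 -0.07386693  4.3720356 ] [-0.37616398 -0.26311174  0.24661444]
```

Request:
send_rows:
  deltas:
    - [0.01,-0.05,1.5,0,-1]
    - [0.02,-0.07,3,0,-1]
    - [0.02,-0.07,4.3,0,-1]
    - [0.02,-0.07,4.4,0,-1]
    - [0.02,-0.07,4.4,0,-1]

```text
clock: 4.52
tcp_pos: [0.497, -0.1664, 0.0232]
eef_rot: [0.007, 1.0, -0.005, -0.005]
force: [0.8, 0.4, 0.3]
gripper_width: 0.0853
```

Request:
send_rows:
  deltas:
    - [0,0,0,0,0.0]
    - [0,0,0,0,0.3]
    - [0,0,0,0,1]
    - [0,0,0,0,1]
    - [0,0,0,0,1]
  newtons: 35

```text
clock: 4.93
tcp_pos: [0.4973, -0.1664, 0.0248]
eef_rot: [0.007, 1.0, -0.005, -0.005]
force: [-1.1, 1.3, 7.5]
gripper_width: 0.0496
```

Request:
send_rows:
  deltas:
    - [0,0,0,0,1]
    - [0,0,0,0,1]
    - [0,0,0,0,1]
    - [0,0,0,0,1]
    - [0,0,0,0,1]

```text
clock: 5.35
tcp_pos: [0.4972, -0.1663, 0.0249]
eef_rot: [0.007, 1.0, -0.005, -0.005]
force: [-1.3, 1.2, 1.4]
gripper_width: 0.0494
```

Request:
send_rows:
  deltas:
    - [0,0,-1,0,1]
    - [0,0,-3,0,1]
    - [0,0,-6,0,1]
    - [0,0,-9,0,1]
    - [0,0,-9,0,1]

```text
clock: 5.77
tcp_pos: [0.5023, -0.166, 0.1213]
eef_rot: [0.006, 1.0, -0.006, 0.001]
force: [0.9, -0.9, -2.2]
gripper_width: 0.0496
```

Request:
send_rows:
  deltas:
    - [0,0,-3,0,1]
    - [0,0,-6,0,1]
    - [0,0,-9,0,1]
    - [0,0,-9,-0.08,1]
    - [0,0,-9,-0.08,1]

```text
clock: 6.18
tcp_pos: [0.5026, -0.1647, 0.213]
eef_rot: [-0.035, 0.999, -0.006, 0.003]
force: [-0.1, 0.5, -4.0]
gripper_width: 0.0492
```

```bash
python3 - <<'E'
from h import *
s=get_state();print(s["tcp_pos"],s["eef_rot"],totool(np.array([.5352,.1979,.20])-s["tcp_pos"]),s["force"],s["gripper_width"])
E
```

```text
[ 0.50255553 -0.16471385  0.21299387] [-0.03455474  0.99937782 -0.00630871  0.00318338] [-5.75478676 35.96324214  0.87218796] [-0.06581547  0.54592112 -3.99054915] 0.04915039246393115
```

Request:
send_rows:
  deltas:
    - [-0.5,3,0,0,1]
    - [-1,6,0,0,1]
    - [-1.5,9,0,0,1]
    - [-1.9,12,0,0,1]
    - [-1.9,12,0,0,1]

```text
clock: 6.6
tcp_pos: [0.5125, -0.0401, 0.2097]
eef_rot: [-0.035, 0.999, -0.006, 0.002]
force: [-0.7, -0.5, -3.1]
gripper_width: 0.0499
```

Request:
send_rows:
  deltas:
    - [-0.5,3,0,0,1]
    - [-1,6,0,0,1]
    - [-1.5,9,0,0,1]
    - [-1.9,12,0,0,1]
    - [-1.9,12,0,0,1]

```text
clock: 7.02
tcp_pos: [0.5227, 0.0846, 0.2064]
eef_rot: [-0.037, 0.999, -0.006, 0.001]
force: [0.7, -0.9, -1.7]
gripper_width: 0.0493
```

Request:
send_rows:
  deltas:
    - [-0.5,3,0,0,1]
    - [-1,6,0,0,1]
    - [-1.5,9,0,0,1]
    - [-1.8,11,0,0,1]
    - [-1.8,11,0,0,1]

```text
clock: 7.43
tcp_pos: [0.5323, 0.1984, 0.203]
eef_rot: [-0.037, 0.999, -0.006, -0.001]
force: [-0.7, -0.7, -3.7]
gripper_width: 0.0497
```

```bash
python3 - <<'E'
from h import *
snapshot("wrist");snapshot("wrist")
s=get_state();print(s["clock"],s["tcp_pos"],s["eef_rot"],s["joint_vel"].round(3),totool(np.array([.5344,.1983,.165])-s["tcp_pos"]),s["force"],s["gripper_width"])
im,p=snap("wrist","w4"); np.save("pics/w4.npy",p,allow_pickle=True)
c=proj(p,s["tcp_pos"])[0].astype(int);print(c)
r=im[max(0,c[1]-200):c[1]+40,c[0]-160:c[0]+160];cv2.imwrite("pics/w4c.png",cv2.resize(r,None,fx=2.4,fy=2.4));print(r.shape,max(0,c[1]-200))
E
```

```text
7.5333 [0.53160026 0.19552669 0.20329792] [-0.03637585  0.99931545 -0.00661776 -0.00127555] [-0.025 -0.019 -0.009  0.003 -0.004  0.004] [-0.31099734  0.30651225  3.82517111] [ 0.17881581 -0.80190417 -2.06709517] 0.04976721363000493
[316 315]
(240, 320, 3) 115
```

View pics/w4c.png

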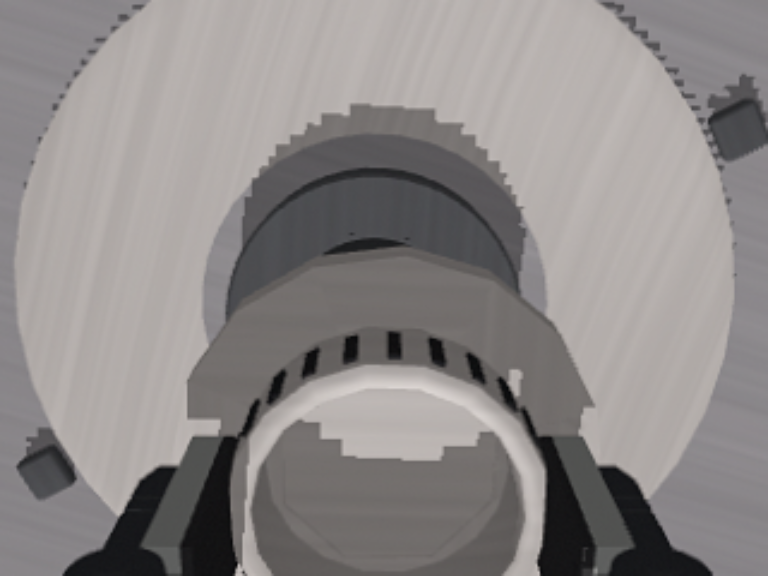

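```bash
python3 - <<'E'
from h import *
p=np.load("pics/w4.npy",allow_pickle=True).item()
X=cast(p,(np.array([(247,480),(528,480),(388,388),(388,572)])+.5)/2.4-.5+[156,115],.2164)
print(X, X[:2].mean(0),X[2:].mean(0))
E
```

```text
[[0.55355219 0.19034688 0.2164    ]
 [0.5104155  0.18733909 0.2164    ]
 [0.53301648 0.17371317 0.2164    ]
 [0.53075969 0.20494773 0.2164    ]] [0.53198384 0.18884299 0.2164    ] [0.53188808 0.18933045 0.2164    ]
```

Request:
send_rows:
  deltas:
    - [-0.1,0.1,1,0,1]
    - [-0.2,0.2,2,0,1]
    - [-0.3,0.3,3,0,1]
    - [-0.3,0.3,3.8,0,1]
    - [-0.3,0.3,3.8,0,1]

```text
clock: 8.0
tcp_pos: [0.533, 0.1963, 0.1626]
eef_rot: [-0.035, 0.999, -0.008, -0.004]
force: [-0.1, -0.1, -2.9]
gripper_width: 0.0495
```

Request:
send_rows:
  deltas:
    - [0,0,0,0,1]
    - [0,0,0,0,1]
    - [0,0,0,0,1]

```text
clock: 8.25
tcp_pos: [0.5332, 0.1964, 0.1629]
eef_rot: [-0.035, 0.999, -0.008, -0.003]
force: [0.1, -0.6, -2.5]
gripper_width: 0.0492
```

```bash
python3 - <<'E'
from h import *
s=get_state();print(s["clock"],s["tcp_pos"],s["eef_rot"],totool(np.array([.5344,.1983,.135])-s["tcp_pos"]),s["force"],s["gripper_width"])
E
```

```text
8.25 [0.53320966 0.19635967 0.1629104 ] [-0.0353889   0.99933855 -0.00770167 -0.00328082] [-0.15227059  0.2274132   2.78690082] [ 0.08646569 -0.63715943 -2.51168724] 0.04921936578284062
```

Request:
send_rows:
  deltas:
    - [-0.1,0.1,0.7,0,1]
    - [-0.15,0.2,1.4,0,1]
    - [-0.18,0.25,2.1,0,1]
    - [-0.18,0.25,2.7,0,1]
    - [-0.18,0.25,2.7,0,1]

```text
clock: 8.67
tcp_pos: [0.5335, 0.198, 0.1338]
eef_rot: [-0.035, 0.999, -0.009, -0.005]
force: [-0.2, -1.6, -2.8]
gripper_width: 0.0496
```

```bash
python3 - <<'E'
from h import *
s=get_state();print(s["clock"],s["tcp_pos"],s["eef_rot"],totool(np.array([.5340,.1982,.126])-s["tcp_pos"]),s["force"],s["gripper_width"])
E
```

```text
8.6667 [0.5335404  0.19797208 0.13377277] [-0.0351968   0.99933093 -0.00857152 -0.00504135] [-0.05574557  0.03253481  0.77628895] [-0.21522785 -1.552027   -2.785382  ] 0.04955877343920954
```

Request:
send_rows:
  deltas:
    - [-0.05,0.03,0.2,0,1]
    - [-0.05,0.03,0.4,0,1]
    - [-0.05,0.03,0.6,0,1]
    - [-0.05,0.03,0.8,0,1]
    - [-0.05,0.03,0.8,0,1]

```text
clock: 9.08
tcp_pos: [0.5338, 0.1981, 0.1255]
eef_rot: [-0.035, 0.999, -0.009, -0.005]
force: [-0.3, 0.6, -3.9]
gripper_width: 0.0494
```

Request:
send_rows:
  deltas:
    - [0,0,0.1,0,1]
    - [0,0,0.2,0,1]
    - [0,0,0.2,0,1]

```text
clock: 9.33
tcp_pos: [0.5336, 0.198, 0.1233]
eef_rot: [-0.035, 0.999, -0.009, -0.005]
force: [0.2, -0.4, -2.6]
gripper_width: 0.0489
```

Request:
send_rows:
  deltas:
    - [0,0,0.1,0,1]
    - [0,0,0.2,0,1]
    - [0,0,0.2,0,1]

```text
clock: 9.58
tcp_pos: [0.5336, 0.1979, 0.1211]
eef_rot: [-0.035, 0.999, -0.009, -0.005]
force: [1.1, -0.7, -3.5]
gripper_width: 0.0495
```

Request:
send_rows:
  deltas:
    - [0,0,0.1,0,1]
    - [0,0,0.2,0,1]
    - [0,0,0.2,0,1]

```text
clock: 9.83
tcp_pos: [0.5336, 0.1979, 0.119]
eef_rot: [-0.035, 0.999, -0.009, -0.005]
force: [0.2, -0.5, -2.9]
gripper_width: 0.0495
```

Request:
send_rows:
  deltas:
    - [0,0,0.05,0,1]
    - [0,0,0.1,0,1]
    - [0,0,0.1,0,1]

```text
clock: 10.08
tcp_pos: [0.5336, 0.1978, 0.118]
eef_rot: [-0.035, 0.999, -0.009, -0.005]
force: [-0.1, -0.6, -2.1]
gripper_width: 0.0497
```

Request:
send_rows:
  deltas:
    - [0,0,0.05,0,1]
    - [0,0,0.1,0,1]
    - [0,0,0.1,0,1]

```text
clock: 10.33
tcp_pos: [0.5336, 0.1978, 0.1179]
eef_rot: [-0.035, 0.999, -0.009, -0.005]
force: [-2.6, -1.5, 3.9]
gripper_width: 0.0491
```

Request:
send_rows:
  deltas:
    - [0,0,0,0,0.3]
    - [0,0,0,0,0]
    - [0,0,0,0,-1]
    - [0,0,0,0,-1]
    - [0,0,0,0,-1]

```text
clock: 10.75
tcp_pos: [0.534, 0.198, 0.118]
eef_rot: [-0.035, 0.999, -0.009, -0.005]
force: [-0.3, 0.3, -0.1]
gripper_width: 0.0832
```

Request:
send_rows:
  deltas:
    - [0,0,-1,0,-1]
    - [0,0,-3,0,-1]
    - [0,0,-6,0,-1]
    - [0,0,-9,0,-1]
    - [0,0,-11,0,-1]

```text
clock: 11.17
tcp_pos: [0.5362, 0.2004, 0.2321]
eef_rot: [-0.036, 0.999, -0.008, -0.002]
force: [0.5, -0.2, -0.5]
gripper_width: 0.0854
```

```bash
python3 - <<'E'
from h import *
snapshot("wrist");snapshot("wrist")
s=get_state();print(s["clock"],s["tcp_pos"],s["eef_rot"],s["gripper_width"])
im,p=snap("wrist","w5"); np.save("pics/w5.npy",p,allow_pickle=True)
c=proj(p,[.5344,.198,.115])[0].astype(int);print(c-[90,75])
T,pt=snap("top","top5")
k=proj(pt,[.483,-.335,.012])[0].astype(int);print(k-25)
g=T[k[1]-25:k[1]+25,k[0]-25:k[0]+25].max(2);print(np.percentile(g,[0,5,10,20,30,50]))
a=cv2.resize(im[c[1]-75:c[1]+75,c[0]-90:c[0]+90],(720,600),interpolation=cv2.INTER_CUBIC);a[:240,:240]=cv2.resize(T[k[1]-20:k[1]+20,k[0]-20:k[0]+20],(240,240),interpolation=cv2.INTER_CUBIC)
cv2.imwrite("pics/w5c.png",a)
E
```

```text
11.2667 [0.53738303 0.20115862 0.23357427] [-3.57154002e-02  9.99341828e-01 -6.34936512e-03 -8.20370135e-05] 0.08570173083860824
[231 158]
[440 234]
[24. 28. 31. 64. 78. 79.]
```

View pics/w5c.png

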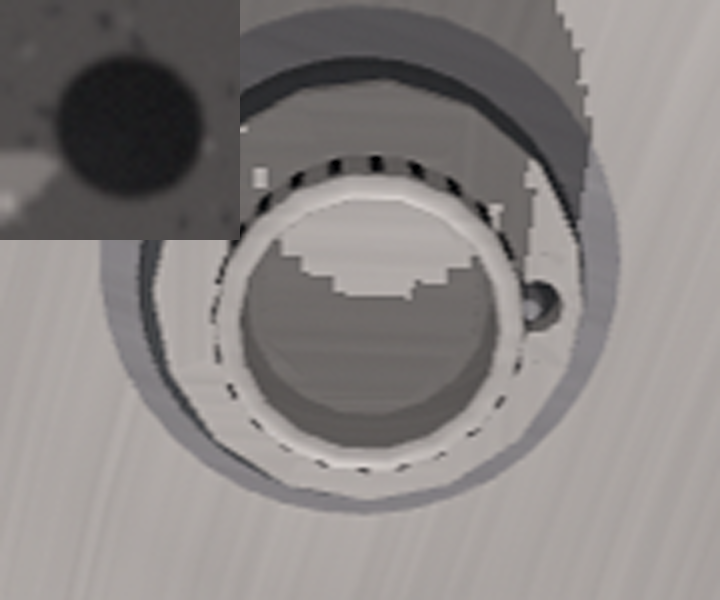

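Request:
send_rows:
  deltas:
    - [0.6,-3.3,0,0,-1]
    - [1.2,-6.7,0,0,-1]
    - [1.8,-10,0,0,-1]
    - [2.3,-13.4,0,0,-1]
    - [2.3,-13.4,0,0,-1]

```text
clock: 11.78
tcp_pos: [0.5195, 0.0604, 0.2302]
eef_rot: [-0.033, 0.999, -0.009, -0.006]
force: [0.6, 0.6, -0.8]
gripper_width: 0.0851
```

Request:
send_rows:
  deltas:
    - [0.6,-3.3,0,0,-1]
    - [1.2,-6.7,0,0,-1]
    - [1.8,-10,0,0,-1]
    - [2.3,-13.4,0,0,-1]
    - [2.3,-13.4,0,0,-1]

```text
clock: 12.2
tcp_pos: [0.5038, -0.0788, 0.2317]
eef_rot: [-0.03, 0.999, -0.009, -0.008]
force: [-0.2, 0.4, 0.9]
gripper_width: 0.0853
```

Request:
send_rows:
  deltas:
    - [0.6,-3.3,1,0,-1]
    - [1.2,-6.7,2,0,-1]
    - [1.8,-10,3,0,-1]
    - [2.3,-13.4,4,0,-1]
    - [2.3,-13.4,4,0,-1]

```text
clock: 12.62
tcp_pos: [0.4859, -0.2181, 0.191]
eef_rot: [-0.028, 1.0, -0.009, -0.011]
force: [0.3, 0.6, 0.4]
gripper_width: 0.0859
```

Request:
send_rows:
  deltas:
    - [0.6,-3.3,1,0,-1]
    - [1.2,-6.7,2,0,-1]
    - [1.8,-10,3,0,-1]
    - [2.3,-13.4,4,0,-1]
    - [2.3,-13.4,4,0,-1]

```text
clock: 13.03
tcp_pos: [0.4674, -0.3572, 0.1501]
eef_rot: [-0.025, 1.0, -0.008, -0.014]
force: [0.5, -0.5, 0.0]
gripper_width: 0.0856
```

```bash
python3 - <<'E'
from h import *
p=np.load("pics/w5.npy",allow_pickle=True).item()
X=cast(p,(np.array([(242,320),(498,320),(370,197),(370,448)])+.5)/4-.5+[231,158],.131)
print("ring",X[:2].mean(0),X[2:].mean(0),np.linalg.norm(X[0]-X[1]),np.linalg.norm(X[2]-X[3]))
snapshot("wrist");snapshot("wrist")
s=get_state();print(s["clock"],s["tcp_pos"],s["eef_rot"],s["gripper_width"])
im,p=snap("wrist","w6"); np.save("pics/w6.npy",p,allow_pickle=True)
c=proj(p,[.484,-.337,.012])[0];print(c)
m=(im.max(2)<45).astype(np.uint8);m[330:]=0
n,l,st,ce=cv2.connectedComponentsWithStats(m)
i=[j for j in range(1,n) if st[j,4]>800];print(st[i],ce[i])
cv2.imwrite("pics/w6m.png",m*255)
E
```

```text
ring [0.53342246 0.19638065 0.131     ] [0.53336155 0.19730121 0.131     ] 0.0420949541195128 0.04284933081830829
13.1333 [ 0.46845198 -0.35428152  0.15177457] [-0.02649641  0.99953695 -0.00767798 -0.01284036] 0.08565358688904011
[290.47199503 251.78231668]
[[ 249  205   80   76 4104]] [[289.08528265 238.85404483]]
```

View pics/w6.png

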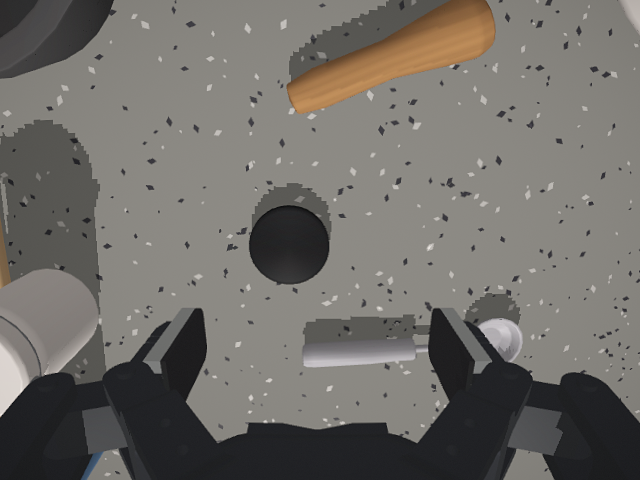

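```bash
python3 - <<'E'
from h import *
p=np.load("pics/w6.npy",allow_pickle=True).item()
X=cast(p,[(249,244),(329.5,244),(289,205),(289,284)],.0105);print(X,X.mean(0),np.linalg.norm(X[0]-X[1]),np.linalg.norm(X[2]-X[3]))
s=get_state();c=X.mean(0)
for z in(.08,-.002): print(totool(np.r_[c[:2],z]-s["tcp_pos"]))
print(s["tcp_pos"])
E
```

```text
[[ 0.51585505 -0.34135683  0.0105    ]
 [ 0.454434   -0.34406367  0.0105    ]
 [ 0.48635184 -0.37284497  0.0105    ]
 [ 0.48433984 -0.30991534  0.0105    ]] [ 0.48524518 -0.3420452   0.0105    ] 0.06148066843421283 0.06296178579876212
[-1.85969323  1.17317394  7.19980453]
[-2.06294601  1.29891468 15.39632072]
[ 0.46904578 -0.35356953  0.15260831]
```

Request:
send_rows:
  deltas:
    - [-0.6,0.4,1.8,0,-1]
    - [-1.3,0.8,3.6,0,-1]
    - [-1.9,1.2,5.4,0,-1]
    - [-1.9,1.2,8.5,0,-1]
    - [-1.9,1.2,8.5,0,-1]

```text
clock: 13.6
tcp_pos: [0.4824, -0.3385, 0.0621]
eef_rot: [-0.028, 0.999, -0.005, -0.017]
force: [-1.2, 1.2, -1.1]
gripper_width: 0.0853
```

```bash
python3 - <<'E'
from h import *
s=get_state();print(s["tcp_pos"],s["eef_rot"],totool(np.array([.4852,-.342,-.002])-s["tcp_pos"]))
E
```

```text
[ 0.48240448 -0.33853189  0.06206832] [-0.0278648   0.99945658 -0.00535543 -0.01677577] [-0.4764599  -0.29927827  6.39760483]
```

Request:
send_rows:
  deltas:
    - [-0.3,-0.2,1.5,0,-1]
    - [-0.5,-0.3,3,0,-1]
    - [-0.5,-0.3,4.5,0,-1]
    - [-0.5,-0.3,5.5,0,-1]
    - [-0.5,-0.3,5.6,0,-1]

```text
clock: 14.02
tcp_pos: [0.485, -0.3408, 0.0051]
eef_rot: [-0.028, 0.999, -0.005, -0.018]
force: [-1.1, 0.4, -0.5]
gripper_width: 0.0853
```

```bash
python3 - <<'E'
from h import *
s=get_state();print(s["tcp_pos"],s["eef_rot"],totool(np.array([.4852,-.342,-.002])-s["tcp_pos"]),s["force"])
E
```

```text
[ 0.4850124  -0.34084409  0.0051263 ] [-0.02826051  0.99942555 -0.00475783 -0.01809072] [-0.03816878 -0.11041504  0.71267545] [-1.13155492  0.37046947 -0.51055897]
```

Request:
send_rows:
  deltas:
    - [0,-0.1,0.3,0,-1]
    - [0,-0.1,0.6,0,-1]
    - [0,-0.1,0.65,0,-1]
    - [0,-0.1,0.65,0,-0.2]
  newtons: 30

```text
clock: 14.35
tcp_pos: [0.4851, -0.342, -0.0008]
eef_rot: [-0.028, 0.999, -0.005, -0.018]
force: [0.0, -0.2, 0.4]
gripper_width: 0.0753
```

Request:
send_rows:
  deltas:
    - [0,0,0,0,0.1]
    - [0,0,0,0,0.4]
    - [0,0,0,0,1]
    - [0,0,0,0,1]
    - [0,0,0,0,1]

```text
clock: 14.77
tcp_pos: [0.4856, -0.3422, 0.0005]
eef_rot: [-0.029, 0.999, -0.005, -0.017]
force: [-1.5, 1.3, 5.3]
gripper_width: 0.0598
```

Request:
send_rows:
  deltas:
    - [0,0,0,0,1]
    - [0,0,0,0,1]
    - [0,0,-0.3,0,1]
    - [0,0,-1,0,1]
    - [0,0,-1,0,1]

```text
clock: 15.18
tcp_pos: [0.4867, -0.3425, 0.0116]
eef_rot: [-0.029, 0.999, -0.006, -0.016]
force: [0.4, -0.2, -1.1]
gripper_width: 0.0594
```

Request:
send_rows:
  deltas:
    - [0,0,-1,0,1]
    - [0,0,-3,0,1]
    - [0,0,-5,0,1]
    - [0,0,-8,0,1]
    - [0,0,-8,0,1]

```text
clock: 15.6
tcp_pos: [0.4931, -0.3433, 0.0984]
eef_rot: [-0.03, 0.999, -0.009, -0.011]
force: [1.3, -0.8, 0.4]
gripper_width: 0.0596
```

```bash
python3 - <<'E'
from h import *
s=get_state();print(s["tcp_pos"],s["eef_rot"],totool(np.array([.5334,.197,.21])-s["tcp_pos"]),s["force"],s["gripper_width"])
im,p=snap("wrist","w7"); np.save("pics/w7.npy",p,allow_pickle=True)
cv2.imwrite("pics/w7c.png",im[150:450,120:520])
E
```

```text
[ 0.49314516 -0.34332499  0.09842511] [-0.02955603  0.99946371 -0.00893752 -0.01090246] [ -6.9501715   53.49871159 -12.23879331] [ 1.29183635 -0.79612557  0.36788678] 0.05963703374213137
```

View pics/w7c.png

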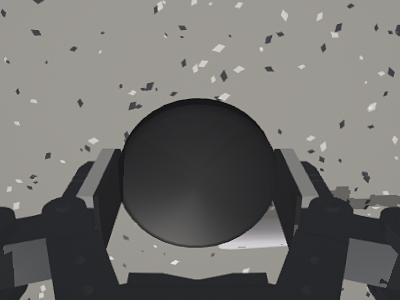

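Request:
send_rows:
  deltas:
    - [0,0,-3,0,1]
    - [0,0,-6,0,1]
    - [0,0,-9,0,1]
    - [0,0,-11,0,1]
    - [0,0,-11,0,1]

```text
clock: 16.07
tcp_pos: [0.4966, -0.3418, 0.211]
eef_rot: [-0.029, 0.999, -0.01, -0.008]
force: [0.2, 0.1, -0.7]
gripper_width: 0.0596
```

Request:
send_rows:
  deltas:
    - [-0.4,3.3,0,0,1]
    - [-0.9,6.6,0,0,1]
    - [-1.3,10,0,0,1]
    - [-1.7,13.4,0,0,1]
    - [-1.7,13.4,0,0,1]

```text
clock: 16.48
tcp_pos: [0.5047, -0.2026, 0.2066]
eef_rot: [-0.032, 0.999, -0.009, -0.01]
force: [-0.5, 0.1, -1.1]
gripper_width: 0.0598
```

Request:
send_rows:
  deltas:
    - [-0.4,3.3,0,0,1]
    - [-0.9,6.6,0,0,1]
    - [-1.3,10,0,0,1]
    - [-1.7,13.4,0,0,1]
    - [-1.7,13.4,0,0,1]

```text
clock: 16.9
tcp_pos: [0.5127, -0.0637, 0.2026]
eef_rot: [-0.034, 0.999, -0.008, -0.01]
force: [-1.2, -0.7, -0.8]
gripper_width: 0.0597
```

Request:
send_rows:
  deltas:
    - [-0.4,3.3,0,0,1]
    - [-0.9,6.6,0,0,1]
    - [-1.3,10,0,0,1]
    - [-1.7,13.4,0,0,1]
    - [-1.7,13.4,0,0,1]

```text
clock: 17.32
tcp_pos: [0.5206, 0.0752, 0.1987]
eef_rot: [-0.036, 0.999, -0.008, -0.011]
force: [-0.1, -1.3, -1.4]
gripper_width: 0.0593
```

```bash
python3 - <<'E'
from h import *
s=get_state();print(s["tcp_pos"],s["eef_rot"],totool(np.array([.5334,.197,.19])-s["tcp_pos"]),s["force"],s["gripper_width"])
E
```

```text
[0.52060443 0.07516671 0.19872408] [-0.03616475  0.99925378 -0.00811575 -0.01086852] [-2.17377587 12.07061297  0.63786125] [-0.10768317 -1.32911081 -1.40386995] 0.05930737707395242
```

Request:
send_rows:
  deltas:
    - [-0.6,3,0,0,1]
    - [-1.2,6,0.2,0,1]
    - [-1.8,9,0.4,0,1]
    - [-2.15,11.8,0.6,0,1]
    - [-2.15,11.8,0.6,0,1]

```text
clock: 17.73
tcp_pos: [0.5333, 0.1975, 0.1883]
eef_rot: [-0.038, 0.999, -0.008, -0.012]
force: [0.5, -0.3, -1.1]
gripper_width: 0.0596
```

Request:
send_rows:
  deltas:
    - [0,0,0,0,1]
    - [0,0,0,0,1]
    - [0,0,0,0,1]

```text
clock: 17.98
tcp_pos: [0.5329, 0.1965, 0.1876]
eef_rot: [-0.037, 0.999, -0.009, -0.013]
force: [-0.0, -1.3, -0.7]
gripper_width: 0.0594
```

```bash
python3 - <<'E'
from h import *
s=get_state();print(s["tcp_pos"],s["eef_rot"],s["force"],s["gripper_width"])
im,p=snap("wrist","w8")
m=(im.max(2)<60).astype(np.uint8)
# disc edges from rows/cols: fit ellipse on upper arc of dark blob
g=cv2.cvtColor(im,cv2.COLOR_BGR2GRAY)
t=s["tcp_pos"];c=proj(p,t+[0,0,.0105])[0];print(c)
for u in (290,318,345):
    print(u,[int(x) for x in g[225:420:5,u]])
cv2.imwrite("pics/w8c.png",cv2.resize(im[200:440,150:490],None,fx=2,fy=2))
E
```

```text
[0.53289572 0.19645487 0.18755961] [-0.03739405  0.99918382 -0.00873044 -0.01253613] [-0.03590788 -1.26518458 -0.68809926] 0.05944854367948143
[317.63917029 327.4983076 ]
290 [12, 145, 195, 196, 191, 129, 12, 22, 26, 27, 29, 28, 29, 30, 31, 32, 32, 33, 32, 34, 34, 36, 38, 40, 43, 46, 51, 53, 57, 61, 64, 69, 72, 73, 153, 146, 147, 145, 149]
318 [133, 211, 191, 198, 192, 17, 22, 25, 28, 29, 29, 29, 30, 32, 32, 33, 33, 34, 36, 35, 36, 36, 39, 41, 42, 45, 47, 48, 52, 54, 55, 57, 59, 62, 45, 149, 148, 150, 148]
345 [124, 125, 93, 187, 206, 120, 14, 21, 26, 26, 27, 28, 29, 31, 29, 29, 30, 32, 32, 31, 33, 33, 33, 32, 34, 34, 34, 36, 36, 39, 40, 41, 42, 37, 144, 148, 148, 148, 150]
```

View pics/w8c.png

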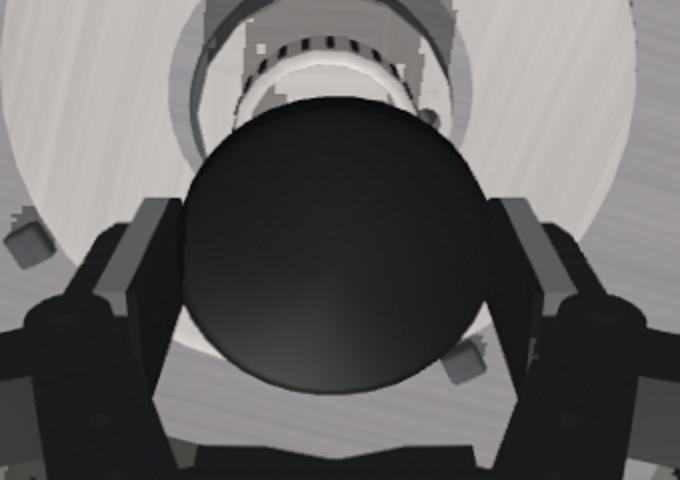

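```bash
python3 - <<'E'
from h import *
s=get_state();p=camera_params("wrist");t=s["tcp_pos"]
X=cast(p,[(241.5,325),(393.5,325),(317.5,248.5),(317.5,397)],t[2]+.0105)
print(X,np.linalg.norm(X[2]-X[3]))
c=np.r_[X[:2].mean(0)[0],X[2:].mean(0)[1]];print(c,t)
print(totool(np.r_[np.array([.5334,.197])-c,.150-t[2]]))
E
```

```text
[[0.56192709 0.1971513  0.19842226]
 [0.50411593 0.19371385 0.19842226]
 [0.53543606 0.16509336 0.19842226]
 [0.53078104 0.22801342 0.19842226]] 0.06309202309644815
[0.53302151 0.19655339] [0.53304516 0.19639516 0.18792226]
[-0.13616997  0.10318386  3.78882768]
```

Request:
send_rows:
  deltas:
    - [-0.05,0.05,1,0,1]
    - [-0.1,0.1,2,0,1]
    - [-0.14,0.1,3,0,1]
    - [-0.14,0.12,3.8,0,1]
    - [-0.14,0.12,3.8,0,1]

```text
clock: 18.45
tcp_pos: [0.532, 0.196, 0.147]
eef_rot: [-0.037, 0.999, -0.01, -0.015]
force: [0.2, 0.1, -1.8]
gripper_width: 0.0594
```

```bash
python3 - <<'E'
from h import *
s=get_state();print(s["tcp_pos"],s["eef_rot"],totool(np.array([.5334,.197,.134])-s["tcp_pos"]),s["force"])
E
```

```text
[0.53200233 0.19599281 0.14703823] [-0.03690138  0.99916452 -0.00976411 -0.01460156] [-0.18570828  0.11411366  1.29696703] [ 0.22097141  0.12940427 -1.76288105]
```

Request:
send_rows:
  deltas:
    - [-0.2,0.1,0.4,0,1]
    - [-0.22,0.13,0.8,0,1]
    - [-0.22,0.13,1.1,0,1]
    - [-0.22,0.13,1.3,0,1]
    - [-0.22,0.13,1.3,0,1]

```text
clock: 18.87
tcp_pos: [0.5336, 0.1971, 0.1336]
eef_rot: [-0.037, 0.999, -0.01, -0.015]
force: [0.4, -0.4, -2.0]
gripper_width: 0.0595
```

Request:
send_rows:
  deltas:
    - [0,0,0.1,0,1]
    - [0,0,0.2,0,1]
    - [0,0,0.3,0,1]
    - [0,0,0.3,0,1]

```text
clock: 19.2
tcp_pos: [0.5334, 0.197, 0.1305]
eef_rot: [-0.037, 0.999, -0.01, -0.015]
force: [0.1, 0.7, -0.7]
gripper_width: 0.0594
```

Request:
send_rows:
  deltas:
    - [0,0,0.1,0,1]
    - [0,0,0.2,0,1]
    - [0,0,0.2,0,1]

```text
clock: 19.45
tcp_pos: [0.5332, 0.1969, 0.1283]
eef_rot: [-0.037, 0.999, -0.01, -0.015]
force: [0.8, 0.8, -1.9]
gripper_width: 0.0596
```

Request:
send_rows:
  deltas:
    - [0,0,0.1,0,1]
    - [0,0,0.15,0,1]
    - [0,0,0.15,0,1]

```text
clock: 19.7
tcp_pos: [0.5331, 0.1969, 0.1267]
eef_rot: [-0.037, 0.999, -0.01, -0.015]
force: [-0.6, -0.4, -0.7]
gripper_width: 0.0596
```

Request:
send_rows:
  deltas:
    - [0,0,0.05,0,1]
    - [0,0,0.1,0,1]
    - [0,0,0.1,0,1]

```text
clock: 19.95
tcp_pos: [0.5332, 0.1969, 0.1265]
eef_rot: [-0.037, 0.999, -0.01, -0.015]
force: [-2.2, -0.8, 4.5]
gripper_width: 0.0595
```

Request:
send_rows:
  deltas:
    - [0,0,0,0,0.25]
    - [0,0,0,0,0]
    - [0,0,0,0,-1]
    - [0,0,0,0,-1]
    - [0,0,0,0,-1]

```text
clock: 20.37
tcp_pos: [0.5333, 0.1969, 0.1263]
eef_rot: [-0.037, 0.999, -0.01, -0.015]
force: [0.1, -0.3, -0.3]
gripper_width: 0.0851
```

Request:
send_rows:
  deltas:
    - [0,0,-1,0,-1]
    - [0,0,-3,0,-1]
    - [0,0,-6,0,-1]
    - [0,0,-9,0,-1]
    - [0,0,-11,0,-1]

```text
clock: 20.78
tcp_pos: [0.5377, 0.1996, 0.2402]
eef_rot: [-0.037, 0.999, -0.009, -0.013]
force: [0.4, 1.1, 1.2]
gripper_width: 0.0856
```

```bash
python3 - <<'E'
from h import *
snapshot("wrist");snapshot("wrist")
im,p=snap("wrist","w9"); np.save("pics/w9.npy",p,allow_pickle=True)
c=proj(p,[.5334,.197,.135])[0].astype(int);print(c-[90,75])
a=cv2.resize(im[c[1]-75:c[1]+75,c[0]-90:c[0]+90],None,fx=3,fy=3,interpolation=cv2.INTER_CUBIC)
S,ps=snap("scene","s9");k=proj(ps,[.5334,.197,.125])[0].astype(int)
b=cv2.resize(S[k[1]-22:k[1]+23,k[0]-25:k[0]+25],(500,450),interpolation=cv2.INTER_CUBIC)
cv2.imwrite("pics/w9c.png",cv2.resize(np.hstack([a,b]),None,fx=.75,fy=.75)); print(k,a.shape)
E
```

```text
[231 163]
[354 259] (450, 540, 3)
```

View pics/w9c.png

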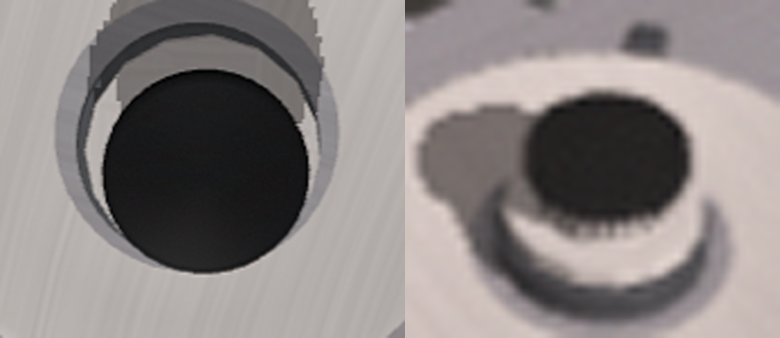

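```bash
python3 - <<'E'
from h import *
p=np.load("pics/w9.npy",allow_pickle=True).item()
X=cast(p,np.array([(103,170),(309,170),(206,69),(206,273)])/2.25+[231,163],.1365)
c=np.array([X[:2,0].mean(),X[2:,1].mean()]);print(c,c-[.5334,.197],np.linalg.norm(X[0]-X[1]),np.linalg.norm(X[2]-X[3]))
s=get_state();print(s["force"],s["clock"])
if np.hypot(*(c-[.5334,.197]))<.004: close_job();print("closed")
E
```

```text
[0.53289055 0.19787945] [-0.00050945  0.00087945] 0.0609972259693838 0.06270098097349935
[ 0.45869541 -0.75886339  0.12453289] 20.9833
the job is handed in; nothing more can be done
closed
```

The burner is back together and I handed the job in at about 21 s.

**Ring:** I found the pin and the flange hole in close wrist pictures. I gripped the ring by its slotted wall, turned it about 5° to line the hole up with the pin, and lowered it onto the cup. It met the floor at the expected home height with about 4 N rise in the measured wrist force, and needed no nudging. The picture after release showed the pin in the hole and the ring about 1 mm off the measured cup axis.

**Cap:** I set it into the ring's open top, where it met the ring at the expected height with a light touch. The last pictures showed it flat and about 1 mm from the ring's axis, against a limit of 5 mm. The gripper was open and clear.

**Not exact or not checked:**
- The tool had drifted to about 0.02–0.035 rad of tilt by the end. The parts looked level once released, but I did not measure their tilt.
- The top and scene cameras disagreed by up to about 9 mm on where the parts were, so I used the wrist camera for every placement.
- I did not compare the other items' positions at the end. No unexpected contact showed in the force readings.

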